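# Open the push-to-open medicine cupboard

### The arm

A 7-joint arm with a two-finger parallel gripper is mounted at the origin on the work surface. World frame = base frame: x ahead of the robot, y to its left, z up, the work surface at z = 0. Lengths are in m, angles in rad, forces in N, time in s.
With the tool pointing down it reaches from about 0.35 to 0.9 m from the base axis. Payload 19.9 kg.
Tool frame: the origin (TCP) lies between the finger pads; the fingertips stand 25 mm ahead of it and the grasp point (between the pads) lies 6 mm ahead of it; z points along the fingers, y is the direction in which the jaws open and shut (so a half turn about z gives the same grasp; the last joint's range is limited). The gripper opens to 94 mm and grips with 3 to 60 N. Pads are 16 mm wide; open, the fingers measure 119 mm over their backs; the gripper's body (75 mm by 177 mm) begins 78 mm behind the grasp point.
Start: joints at [-1.367, 0.417, -0.01, 1.614, 0.005, 1.111, -0.053], TCP at [0.151, 0.606, 0.23] pointing down, gripper open.
Joint ranges: [-2.81, 2.81], [-0.39, 2.02], [-1.27, 1.25], [0.06, 2.57], [-1.19, 4.33], [0.19, 2], [-2.82, 2.82]. Speed limits (rad/s): [1.89, 1.89, 2.39, 2.39, 3.01, 3.01, 3.01].

### API

Orientations are given as a unit quaternion [x, y, z, w].
In Python, from workcell import r gives the robot as it stands.
- The arm moves only by the shell command python3 -m inch 'ROWS' [FORCE]. ROWS is JSON, a list that holds one entry, the list of rows, each a list of 7 numbers: the opening, from 0 (shut) to 1 (fully open), then the shift along the world's x, y, z in m, then the turn, a rotation vector about the world's x, y, z in degrees. A call has 1 to 10 rows; each row shifts and turns the pose as measured when the row begins; what a row does not reach is not made up. A row lasts 1/10 s, in which the tool goes at most 50 mm and 8.59 degrees, less where a joint would pass 70% of its speed; a pose out of reach is approached as far as the arm can. A call is refused whole if a number of a shift passes 0.05 or a number of a turn 8.59, either way. A call with a gripper value outside its range is refused whole. The fingers move at their own pace and stop on an object; FORCE is the grip in N (left out, the last holds). Time passes only in rows, so rows that do not move let the fingers close. It gives the time, the measured TCP pose, the force and the opening at its end, in the units of the state.
- r.sense(): the state, without advancing time (a new reading comes with each control period).
- r.get_image(name): name is "side" or "top"; returns the picture (400x640x3 uint8, blue, green, red); there is no depth.
- r.camera_info(name): a dict with "fx", "fy", "cx", "cy" (pixels), "camera_from_world" (4x4, takes a point from world to camera coordinates). Camera axes: x right, y up, looking along -z (the intrinsics and any distortion apply to the point x, -y, -z); pixel columns grow to the right and rows downward; lengths in m; the calibration is good to about 2 mm. A picture is of the moment at which its call begins. camera_info takes no time and is no camera call.
- r.sign_off(): hands the job in, once; it reports no verdict.
The state is a dict: "time": time; "joint_pos": joint angles; "joint_vel": joint speeds; "effort": joint torques, N m; "eef_pos": TCP position; "ee_rot": TCP orientation; "ft_force": force on the tool from outside, world axes, zero at the start; "wrist_torque": the same for the moment, N m; "width": finger opening in m.
Only numpy, scipy, OpenCV 4.12 (cv2) and the standard library are available. Lean on these libraries where they do the work, as an engineer would, in place of code of your own. Each camera call takes 0.05 s, during which the arm holds its last target.

### The job

Open the wider of the two white push-to-open cupboards on the pharmacy counter for restocking: press its door in near the free edge so the catch releases and lets it pop ajar, then swing that door wide open, to about a right angle, and leave it so. Keep the narrow cupboard shut.

Things in the scene. Friction and masses are not known exactly. Their poses are not given: they have to be found in the camera images.
- wide_cupboard: White cupboard fixed on the counter, 180 mm wide, 130 mm deep, 180 mm high, open at the front behind its door. Origin: centre of its underside; x points from front to back, y along the front to the hinge side, z up. A like cupboard only 120 mm wide stands about 440 mm from it across the counter; both face the robot's right (-y), and which of them is on the left varies.
- wide_door (a joint): Angle of the wide door (rad): 0 shut and held by a catch, 1.75 at its stop. Pressing the free edge in 4 to 6 mm (stop at 6 mm, -0.037 rad; 5 to 10 N) releases the catch for good; let go, a spring swings it out to about 0.4. It then moves freely (1 to 2 N at the edge), stays where left; pushed shut it springs ajar again. Opening turns it clockwise seen from above.
- wide_press (a point): Point on the outer face of the wide door, a plain white panel 180 mm wide and 14 mm thick without a handle, 8 mm clear of the box front, top 180 mm above the counter. It lies 25 mm from the free upright edge, 25 mm below the top, and moves with the door. x points square through the door into the cupboard (the way to press), y along the door to the hinge, z up.
- wide_hinge (a point): Point on the upright hinge line of the wide door, at the height of its top (180 mm), in the middle of the 14 mm thickness, 180 mm from the free edge. The hinge is on the edge nearer the robot, so the far edge swings out. Axes turn with the door, as at wide_press; in them wide_press is at x -7, y -155, z -25 mm.
- narrow_door (a joint): Door angle of the narrow cupboard (rad, 0 shut): same height, depth, door and catch as the wide one, but only 120 mm wide. To be left shut.
Not all that is in view belongs to the job. What is shaped like the wide_cupboard but turquoise is not meant. Leave any turquoise look-alike of the part that bears narrow_door alone.

How it is judged:
By the outcome, as a careful person would: the job done as asked, in the order asked, and still so for the second after the job is handed in, with the robot touching nothing.
It also fails if it takes over 42 s, if anything falls off the work surface, if the arm or the gripper's body presses on something with over 40 N, if the wrist force passes 120 N, or if a joint passes its speed limit or range.

## Working session

There is one attempt and no reset: what is moved stays moved. The work goes in short steps, Python scripts to look and compute and a shell command to move; the robot and the scene stay as the last step left them, time stands still between calls to the robot, and variables do not carry over. Pictures are saved under pics/ and viewed, and the job is handed in when it is done.

```bash
mkdir -p pics
python3 - <<'E'
from workcell import r
import cv2
for n in("side","top"):
    cv2.imwrite(f"pics/{n}0.png",r.get_image(n))
    i=r.camera_info(n);print(n,i)
s=r.sense();print(s)
E
```

```text
side {'fx': 452.5552557911009, 'fy': 452.5552557911009, 'cx': 310.3469975512188, 'cy': 196.06977257588767, 'camera_from_world': array([[ 0.43388455, -0.90093824, -0.00738078, -0.20601182],
       [ 0.84616197,  0.4046638 ,  0.34678109, -0.44523577],
       [-0.30944162, -0.15670829,  0.93791705, -1.12922748],
       [ 0.        ,  0.        ,  0.        ,  1.        ]])}
top {'fx': 426.69671288207246, 'fy': 426.69671288207246, 'cx': 319.2050538502943, 'cy': 201.33190410262225, 'camera_from_world': array([[ 0.00196642, -0.99994241,  0.0105503 , -0.01483403],
       [ 0.99837742,  0.00256354,  0.05688545, -0.46861113],
       [-0.05690922,  0.01042132,  0.99832497, -1.14400528],
       [ 0.        ,  0.        ,  0.        ,  1.        ]])}
{'time': 0.1, 'joint_pos': array([-1.36747116,  0.41789533, -0.01031819,  1.61408716,  0.0047113 ,
        1.11069394, -0.05300077]), 'joint_vel': array([ 0.00072067, -0.00219014,  0.00049438, -0.00291024, -0.00091409,
        0.00106171,  0.00022476]), 'effort': array([ 1.57945047e-03, -8.52588272e+01,  6.40614778e-01, -4.26689029e+01,
       -4.88425721e-02,  1.64602016e-02,  1.97101353e-04]), 'eef_pos': array([0.15142182, 0.60607237, 0.22991087]), 'ee_rot': array([ 1.22094165e-01,  9.92518380e-01, -5.29658489e-04, -2.09362956e-05]), 'ft_force': array([-0.18931989, -0.46219584, -0.72894934]), 'wrist_torque': array([ 0.03754927, -0.01702817,  0.03165532]), 'width': 0.09420052227782422}
```

View pics/side0.png

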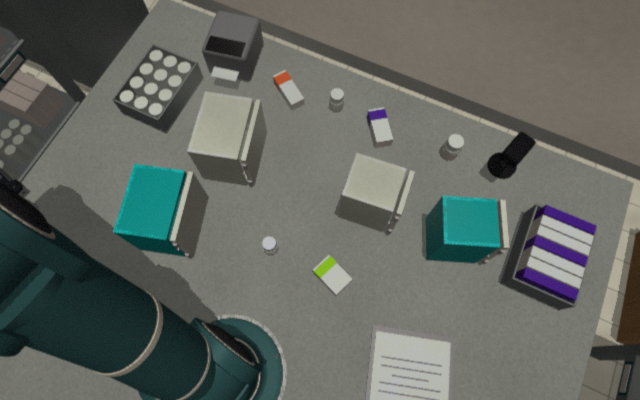

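View pics/top0.png

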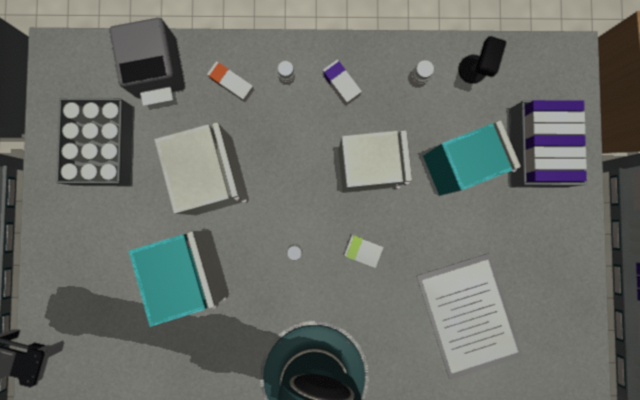

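Candidates, in top-view pixels: white box at (197,168), white box at (375,160), turquoise boxes at (172,280) and (470,158). The wide white one is at (197,168): its front is about 85 px long against about 55 px at (375,160). The turquoise ones are look-alikes. I'll confirm this in an enlarged crop.

Run:
```python
import cv2
a=cv2.imread("pics/top0.png")[110:225,140:260]
b=cv2.imread("pics/side0.png")[80:195,170:290]
cv2.imwrite("pics/crop.png",cv2.hconcat([cv2.resize(cv2.resize(a,(115,115)) if 0 else a,None,fx=3.3,fy=3.3,interpolation=2),cv2.resize(b,None,fx=3.3,fy=3.3,interpolation=2)]))
```

```text
(no output)
```

View pics/crop.png

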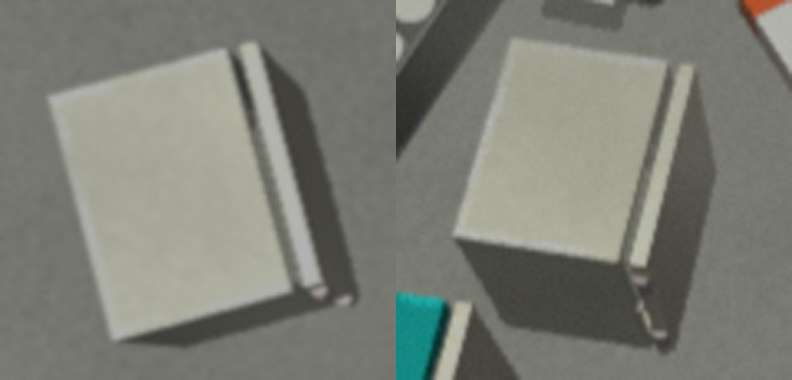

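The crop shows the wide white box with its plain door on the right. In the top view the door's free outer corner is at (218,123) and its hinge end at about (236,198), with the hinge knuckles there. Next I'll compute positions on the z=0.18 plane.

```bash
cat > h.py <<'E'
import numpy as np,cv2
from workcell import r
def ray(n,u,v,z):
    i=r.camera_info(n);M=i["camera_from_world"];R=M[:3,:3];t=M[:3,3]
    d=R.T@np.array([(u-i["cx"])/i["fx"],-(v-i["cy"])/i["fy"],-1]);c=-R.T@t
    return c+d*(z-c[2])/d[2]
def pix(n,p):
    i=r.camera_info(n);q=i["camera_from_world"]@np.append(p,1);return i["cx"]+i["fx"]*q[0]/-q[2],i["cy"]-i["fy"]*q[1]/-q[2]
E
python3 - <<'E'
from h import *
np.set_printoptions(precision=4,suppress=True)
C={"top":[(140,110),dict(fo=(262,45),fi=(241,45),ho=(326,286),hi=(303,292),b1=(50,97),b2=(230,47),b3=(294,290),b4=(112,340))],
"side":[(170,80),dict(fo=(694,66),fi=(680,66),ho=(646,267),hi=(631,265),b1=(512,39),b2=(667,62),b3=(620,262),b4=(456,235))]}
for n,(o,d) in C.items():
    P={}
    for k,(u,v) in d.items():
        if n=="side":u-=396
        P[k]=ray(n,o[0]+u/3.3,o[1]+v/3.3,.18);print(n,k,P[k][:2])
    for a,b in(("fo","ho"),("b1","b2"),("b2","b3"),("b4","b1")):
        e=P[b]-P[a];print(a,b,np.linalg.norm(e),np.degrees(np.arctan2(e[1],e[0])))
    # contours
    im=cv2.imread(f"pics/{n}0.png")
    x0,y0=o; g=im[y0:y0+115,x0:x0+120]
    m=(g.min(2)>150).astype(np.uint8)
    for c in cv2.findContours(m,0,2)[0]:
        if cv2.contourArea(c)>80:
            b=cv2.boxPoints(cv2.minAreaRect(c))+np.array(o)
            print(cv2.contourArea(c));print(np.array([ray(n,*q,.18)[:2] for q in b]))
E
```

```text
top fo [0.6406 0.2219]
top fi [0.6406 0.2367]
top ho [0.4695 0.1744]
top hi [0.4652 0.1905]
top b1 [0.6028 0.3707]
top b2 [0.6391 0.2445]
top b3 [0.4666 0.1968]
top b4 [0.4312 0.3234]
fo ho 0.1776044502150287 -164.5000125403913
b1 b2 0.13134857100624958 -73.94946249698253
b2 b3 0.17895130865079134 -164.54860127648283
b4 b1 0.1779692899925381 15.411770293637431
4000.0
[[0.6051 0.3728]
 [0.6389 0.2495]
 [0.4659 0.2014]
 [0.4329 0.3237]]
271.5
[[0.6405 0.2381]
 [0.6434 0.2275]
 [0.4743 0.1799]
 [0.4714 0.1904]]
side fo [0.6439 0.2266]
side fi [0.639  0.2368]
side ho [0.472  0.1768]
side hi [0.4685 0.1879]
side b1 [0.603  0.3712]
side b2 [0.6378 0.2479]
side b3 [0.4671 0.1967]
side b4 [0.4328 0.3213]
fo ho 0.1789525878252587 -163.84121480833508
b1 b2 0.1281012805709429 -74.21407408583217
b2 b3 0.17823654951447088 -163.29563868407766
b4 b1 0.17730934973511517 16.34493330369323
157.0
[[0.472  0.1909]
 [0.6332 0.2366]
 [0.635  0.2257]
 [0.4739 0.1805]]
841.0
[[0.4341 0.3243]
 [0.5996 0.3787]
 [0.6218 0.2476]
 [0.457  0.2002]]
87.5
[[0.7188 0.2065]
 [0.7292 0.1847]
 [0.6764 0.1582]
 [0.6662 0.1796]]
```

The hinge-to-free direction is at about 15.6°, the outer free corner is at (0.642, 0.224), and the press point is at about (0.618, 0.217). I'll approach the front with the fingers shut and turn the tool +30° on the way.

```bash
python3 -m inch '[[[0,0.02,-0.02,0.04,0,0,0],[0,0.03,-0.03,0.02,0,0,0],[0,0.035,-0.033,0,0,0,4],[0,0.035,-0.033,0,0,0,4],[0,0.035,-0.033,0,0,0,4],[0,0.035,-0.033,0,0,0,4],[0,0.035,-0.033,0,0,0,4],[0,0.035,-0.033,0,0,0,4],[0,0.035,-0.033,0,0,0,4],[0,0.035,-0.033,0,0,0,2]]]' 20
```

```text
time: 1.1
eef_pos: [0.4843, 0.2811, 0.2893]
ee_rot: [-0.155, 0.988, -0.002, -0.001]
ft_force: [0.6, 1.2, -0.3]
width: 0.0175
```

```bash
python3 -m inch '[[[0,0.03,-0.025,0,0,0,0],[0,0.03,-0.025,0,0,0,0],[0,0.03,-0.025,0,0,0,0],[0,0.03,-0.025,0,0,0,0],[0,0.025,-0.022,0,0,0,0],[0,0,0,0,0,0,0],[0,0,0,0,0,0,0]]]'
python3 - <<'E'
from h import *
s=r.sense();print(s["eef_pos"],s["width"])
E
```

```text
time: 1.8
eef_pos: [0.6373, 0.1456, 0.2867]
ee_rot: [-0.152, 0.988, -0.004, -0.002]
ft_force: [-0.1, -0.1, 0.5]
width: 0.0006
[0.63732443 0.145594   0.28673355] 0.0005827416925628412
```

```bash
python3 -m inch '[[[0,0,0,-0.04,0,0,0],[0,0,0,-0.04,0,0,0],[0,0,0,-0.03,0,0,0],[0,0,0,-0.025,0,0,0],[0,-0.004,0.015,0,0,0,0],[0,-0.004,0.015,0,0,0,0],[0,0,0,0,0,0,0]]]'
python3 - <<'E'
from h import *
for n in("side","top"):
    im=r.get_image(n); cv2.imwrite(f"pics/{n}1.png",im)
a=cv2.imread("pics/side1.png")[80:195,170:290];b=cv2.imread("pics/top1.png")[100:215,150:270]
cv2.imwrite("pics/c1.png",cv2.resize(cv2.hconcat([a,b]),None,fx=3.3,fy=3.3))
E
```

```text
time: 2.5
eef_pos: [0.6247, 0.1847, 0.1498]
ee_rot: [-0.155, 0.988, -0.002, -0.001]
ft_force: [-1.0, 0.7, -0.2]
width: 0.0008
```

View pics/c1.png

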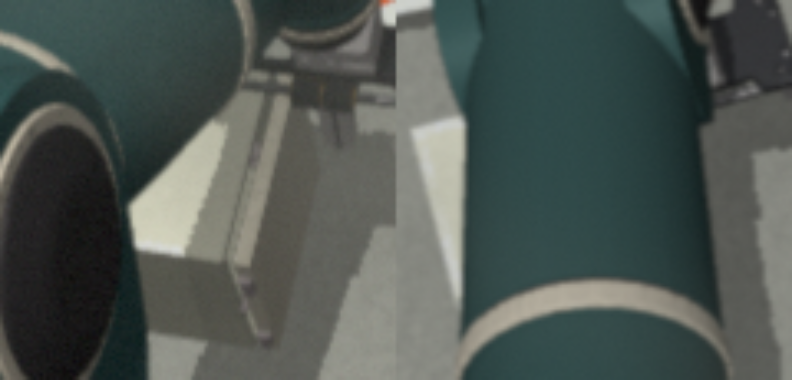

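The side view shows the shut fingers just outside the door at its far (free) end, crop (335,115), with the door still shut. The gap is about 20 mm, so I'll creep in along the normal and watch the force.

```bash
python3 -m inch '[[[0,-0.0013,0.005,0,0,0,0],[0,-0.0013,0.005,0,0,0,0],[0,-0.001,0.003,0,0,0,0],[0,0,0,0,0,0,0]]]'
```

```text
time: 3.0
eef_pos: [0.6232, 0.1955, 0.1529]
ee_rot: [-0.154, 0.988, -0.003, 0.001]
ft_force: [0.2, 0.3, 0.2]
width: 0.0004
```

```bash
python3 -m inch '[[[0,-0.0005,0.002,0,0,0,0],[0,0,0,0,0,0,0]]]'
```

```text
time: 3.2
eef_pos: [0.6227, 0.1974, 0.1529]
ee_rot: [-0.154, 0.988, -0.003, 0.001]
ft_force: [0.0, 0.3, 0.7]
width: 0.0005
```

```bash
python3 -m inch '[[[0,-0.0005,0.002,0,0,0,0],[0,0,0,0,0,0,0]]]'
```

```text
time: 3.4
eef_pos: [0.6222, 0.1992, 0.1529]
ee_rot: [-0.153, 0.988, -0.003, 0.001]
ft_force: [-0.3, -0.1, -0.2]
width: 0.0005
```

```bash
python3 -m inch '[[[0,-0.0005,0.002,0,0,0,0],[0,0,0,0,0,0,0]]]'
```

```text
time: 3.6
eef_pos: [0.6217, 0.2013, 0.1528]
ee_rot: [-0.153, 0.988, -0.003, 0.001]
ft_force: [0.6, 0.4, 1.1]
width: 0.0007
```

```bash
python3 -m inch '[[[0,-0.0005,0.002,0,0,0,0],[0,0,0,0,0,0,0]]]'
```

```text
time: 3.8
eef_pos: [0.6211, 0.2035, 0.1527]
ee_rot: [-0.153, 0.988, -0.003, 0.001]
ft_force: [-0.1, -0.6, 0.3]
width: 0.0002
```

```bash
python3 -m inch '[[[0,-0.0005,0.002,0,0,0,0],[0,0,0,0,0,0,0]]]'
```

```text
time: 4.0
eef_pos: [0.6206, 0.2056, 0.1528]
ee_rot: [-0.153, 0.988, -0.003, 0.001]
ft_force: [0.6, 0.5, 0.9]
width: 0.0003
```

```bash
python3 -m inch '[[[0,-0.0005,0.002,0,0,0,0],[0,0,0,0,0,0,0]]]'
```

```text
time: 4.2
eef_pos: [0.6202, 0.2075, 0.1527]
ee_rot: [-0.153, 0.988, -0.003, 0.001]
ft_force: [0.5, -1.8, -0.1]
width: 0.0005
```

```bash
python3 -m inch '[[[0,-0.0005,0.002,0,0,0,0],[0,0,0,0,0,0,0]]]'
```

```text
time: 4.4
eef_pos: [0.6199, 0.2086, 0.1528]
ee_rot: [-0.153, 0.988, -0.004, 0.001]
ft_force: [-0.2, -0.8, 0.0]
width: 0.0008
```

```bash
python3 -m inch '[[[0,-0.0005,0.002,0,0,0,0],[0,0,0,0,0,0,0]]]'
```

```text
time: 4.6
eef_pos: [0.6195, 0.2099, 0.1528]
ee_rot: [-0.152, 0.988, -0.004, 0.001]
ft_force: [0.9, -2.3, -0.1]
width: 0.0003
```

Contact came at about y=0.207. I'll keep pressing.

```bash
python3 -m inch '[[[0,-0.0005,0.003,0,0,0,0],[0,0,0,0,0,0,0]]]'
```

```text
time: 4.8
eef_pos: [0.6189, 0.2121, 0.1527]
ee_rot: [-0.152, 0.988, -0.004, 0.001]
ft_force: [0.6, -2.4, 1.3]
width: 0.0007
```

```bash
python3 -m inch '[[[0,-0.0005,0.003,0,0,0,0],[0,0,0,0,0,0,0]]]'
```

```text
time: 5.0
eef_pos: [0.6187, 0.2129, 0.1528]
ee_rot: [-0.151, 0.989, -0.006, 0.0]
ft_force: [-0.2, -1.4, 0.6]
width: 0.0007
```

Zero rows re-target to the measured pose, which relaxes the press. I'll push without them.

```bash
python3 -m inch '[[[0,-0.0008,0.004,0,0,0,0]]]';python3 -m inch '[[[0,-0.001,0.005,0,0,0,0]]]'; python3 -m inch '[[[0,-0.001,0.005,0,0,0,0]]]'
```

```text
time: 5.1
eef_pos: [0.6186, 0.2133, 0.1528]
ee_rot: [-0.15, 0.989, -0.008, 0.0]
ft_force: [2.9, -30.8, 3.9]
width: 0.0003
time: 5.2
eef_pos: [0.6186, 0.2132, 0.1529]
ee_rot: [-0.148, 0.989, -0.011, 0.0]
ft_force: [1.4, -32.3, 5.8]
width: 0.0002
time: 5.3
eef_pos: [0.6186, 0.213, 0.1529]
ee_rot: [-0.145, 0.989, -0.014, -0.0]
ft_force: [1.9, -26.9, 5.4]
width: 0.0006
```

It's at the stop, so the catch must be released. Backing straight off, faster than the spring swings, and rising.

```bash
python3 -m inch '[[[0,0.005,-0.02,0,0,0,0],[0,0.01,-0.035,0,0,0,0],[0,0.01,-0.04,0,0,0,0],[0,0.005,-0.02,0.02,0,0,0],[0,0,0,0.04,0,0,0],[0,0,0,0.04,0,0,0],[0,0,0,0.02,0,0,0],[0,0,0,0,0,0,0],[0,0,0,0,0,0,0]]]'
python3 - <<'E'
from h import *
for n in("side","top"):
    im=r.get_image(n); cv2.imwrite(f"pics/{n}2.png",im)
a=cv2.imread("pics/side2.png")[60:220,160:360];b=cv2.imread("pics/top2.png")[90:250,140:340]
cv2.imwrite("pics/c2.png",cv2.resize(cv2.hconcat([a,b]),None,fx=2,fy=2))
E
```

```text
time: 6.2
eef_pos: [0.6476, 0.0981, 0.2762]
ee_rot: [-0.147, 0.989, -0.011, -0.001]
ft_force: [-0.4, 0.6, -0.5]
width: 0.0002
```

View pics/c2.png

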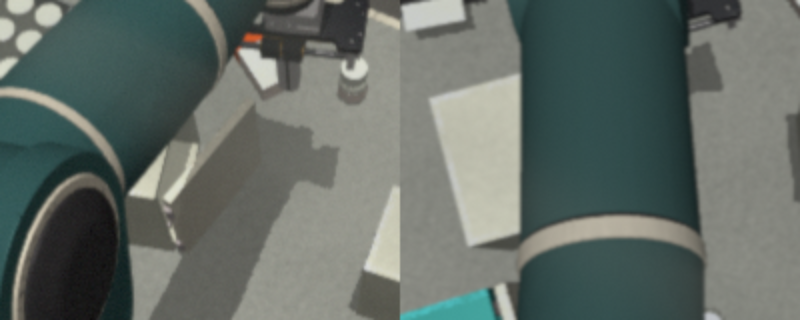

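In the side view the door is ajar: its free top edge is at crop (255,102), which is image (287,111), and the hinge is at about (168,205), image (244,162).

Run:
```python
from h import *
H=np.array([.470,.184]) 
p=ray("side",160+256/2,60+102/2,.18);print(p, np.hypot(*(p[:2]-H)),np.degrees(np.arctan2(*(p[:2]-H)[::-1])))
for a in(0,23,60,90):
    t=np.radians(15.6-a);print(a,H+.18*np.array([np.cos(t),np.sin(t)]),H+.155*np.array([np.cos(t),np.sin(t)]))
```

```text
[0.64558262 0.14560772 0.18      ] 0.17973097646131664 -12.33397432608944
0 [0.64336926 0.23240557] [0.6192902  0.22568257]
23 [0.64850081 0.16081679] [0.62370903 0.16403668]
60 [0.59860508 0.0580606 ] [0.58074327 0.07555218]
90 [0.51840557 0.01063074] [0.51168257 0.0347098 ]
```

```bash
python3 -m inch '[[[0,-0.004,0.03,0,0,0,0],[0,-0.004,0.03,0,0,0,0],[0,-0.004,0.03,0,0,0,0],[0,0,0,0,0,0,0],[0,0,0,0,0,0,0]]]'
python3 - <<'E'
from h import *
im=r.get_image("side"); cv2.imwrite("pics/c3.png",cv2.resize(im[30:220,160:400],None,fx=3,fy=3))
E
```

```text
time: 6.8
eef_pos: [0.6327, 0.1909, 0.2691]
ee_rot: [-0.147, 0.989, -0.012, -0.006]
ft_force: [-0.1, -0.3, -0.4]
width: 0.0009
```

View pics/c3.png

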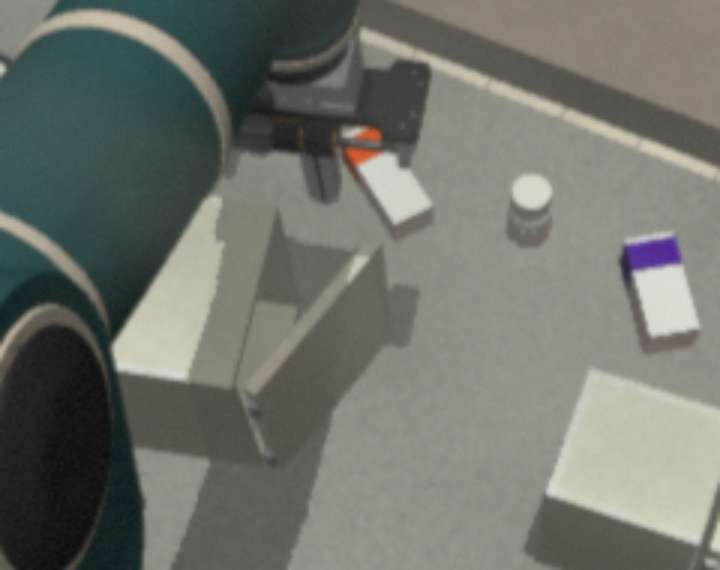

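The door stands ajar with its free corner at crop (380,243), and the fingers hang above the gap. Descending behind the door, then following an arc.

```bash
python3 -m inch '[[[0,0,0,-0.04,0,0,0],[0,0,0,-0.04,0,0,0],[0,0,0,-0.035,0,0,0],[0,0,0,0,0,0,0],[0,0,0,0,0,0,0]]]'
```

```text
time: 7.35
eef_pos: [0.6332, 0.1869, 0.151]
ee_rot: [-0.145, 0.989, -0.012, -0.005]
ft_force: [0.5, -1.0, 0.6]
width: 0.0005
```

Next, push toward (0.610,0.125).

```bash
python3 -m inch '[[[0,-0.006,-0.01,0,0,0,0],[0,-0.005,-0.01,0,0,0,0],[0,-0.003,-0.01,0,0,0,0],[0,-0.003,-0.01,0,0,0,0],[0,-0.003,-0.01,0,0,0,0],[0,-0.003,-0.01,0,0,0,0]]]'
```

```text
time: 7.95
eef_pos: [0.6106, 0.1223, 0.1574]
ee_rot: [-0.145, 0.989, -0.011, -0.001]
ft_force: [0.1, 0.4, 0.0]
width: 0.0003
```

```bash
python3 -m inch '[[[0,-0.005,-0.008,-0.003,0,0,0],[0,-0.005,-0.008,-0.003,0,0,0],[0,-0.005,-0.008,0,0,0,0],[0,-0.006,-0.008,0,0,0,0],[0,-0.007,-0.007,0,0,0,0],[0,-0.007,-0.007,0,0,0,0],[0,-0.007,-0.006,0,0,0,0],[0,0,0,0,0,0,0]]]'
python3 - <<'E'
from h import *
im=r.get_image("side"); cv2.imwrite("pics/c4.png",cv2.resize(im[30:230,160:420],None,fx=2.8,fy=2.8))
E
```

```text
time: 8.75
eef_pos: [0.5642, 0.0639, 0.1509]
ee_rot: [-0.144, 0.99, -0.012, -0.001]
ft_force: [1.0, -0.0, 0.7]
width: 0.0008
```

View pics/c4.png

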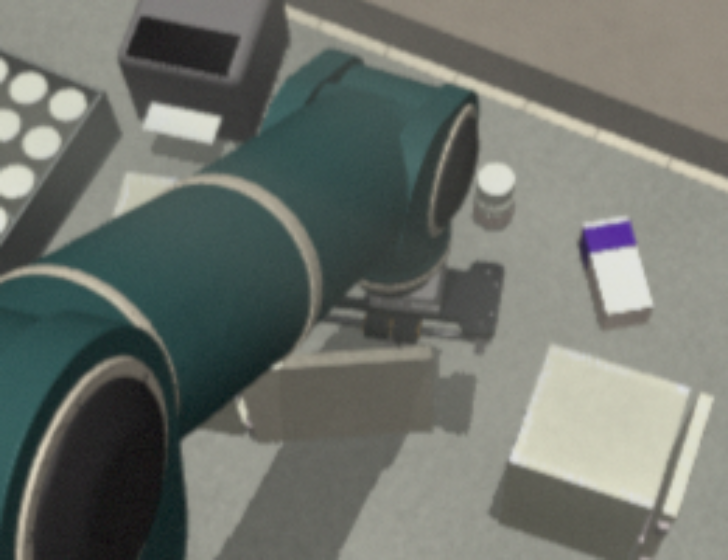

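The door is swinging: its free top corner is at crop (433,350), image (314.6,155), and the narrow cupboard is still shut.

```bash
python3 - <<'E'
from h import *
H=np.array([.470,.183])
p=ray("side",160+433/2.8,30+352/2.8,.18)[:2]-H;print(p+H,np.hypot(*p),15.6-np.degrees(np.arctan2(p[1],p[0])))
E
python3 -m inch '[[[0,-0.008,-0.005,0,0,0,0],[0,-0.008,-0.005,0,0,0,0],[0,-0.008,-0.005,0,0,0,0],[0,-0.008,-0.004,0,0,0,0],[0,-0.007,-0.002,0,0,0,0],[0,0,0,0,0,0,0]]]'
python3 - <<'E'
from h import *
im=r.get_image("side"); cv2.imwrite("pics/c5.png",cv2.resize(im[30:230,160:420],None,fx=2.8,fy=2.8))
E
```

```text
[0.55929351 0.02722554] 0.1795522538749586 75.7776719965234
time: 9.4
eef_pos: [0.5223, 0.0422, 0.151]
ee_rot: [-0.144, 0.989, -0.011, -0.001]
ft_force: [0.5, 0.9, 1.1]
width: 0.0006
```

View pics/c5.png

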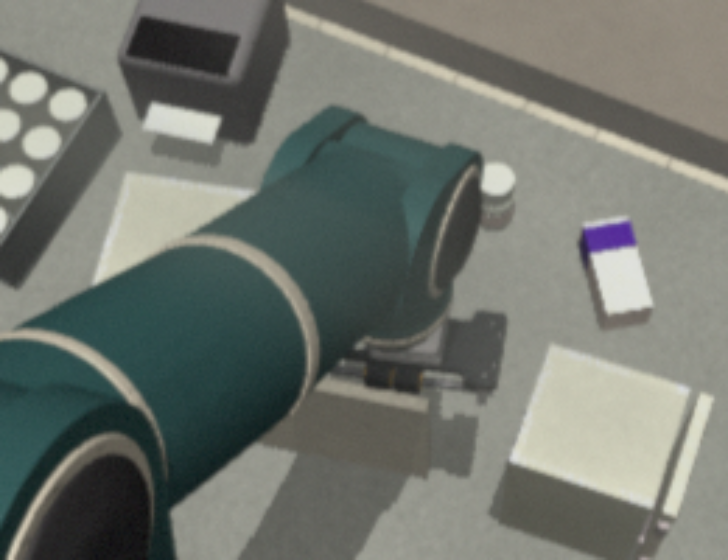

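The free corner is now at about crop (432,402). I'll back off in +x, lift, and move clear to measure.

```bash
python3 -m inch '[[[0,0.015,0.004,0,0,0,0],[0,0.01,0.003,0.02,0,0,0],[0,0,0,0.045,0,0,0],[0,0,0,0.045,0,0,0],[0,0.04,0,0.02,0,0,0],[0,0.045,0,0,0,0,0],[0,0.045,0,0,0,0,0],[0,0.03,0,0,0,0,0],[0,0,0,0,0,0,0]]]'
python3 - <<'E'
from h import *
for n in("side","top"):
    cv2.imwrite(f"pics/{n}6.png",r.get_image(n))
a=cv2.imread("pics/side6.png")[80:260,160:360];b=cv2.imread("pics/top6.png")[100:280,140:340]
cv2.imwrite("pics/c6.png",cv2.resize(cv2.hconcat([a,b]),None,fx=2,fy=2))
E
```

```text
time: 10.35
eef_pos: [0.7141, 0.0518, 0.2876]
ee_rot: [-0.147, 0.989, -0.011, -0.0]
ft_force: [-0.6, 0.9, 0.2]
width: 0.0004
```

View pics/c6.png

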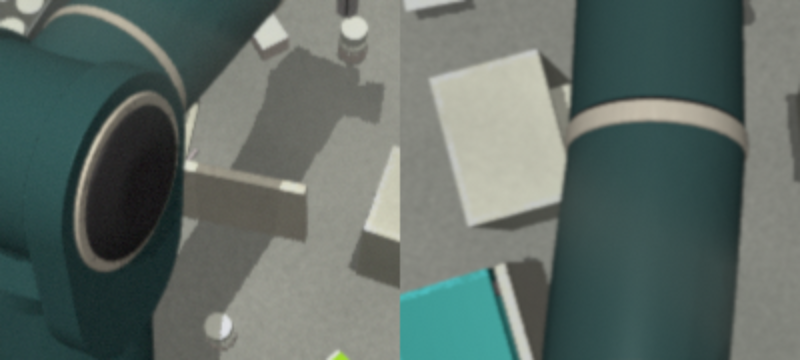

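```bash
python3 - <<'E'
from h import *
H=np.array([.470,.183])
q=[ray("side",160+u/2,80+v/2,.18)[:2] for u,v in((306,187),(190,167))]
p=q[0]-H;print(q,np.hypot(*p),15.6-np.degrees(np.arctan2(p[1],p[0])))
E
python3 -m inch '[[[0,0.01,-0.045,0,0,0,0],[0,0.01,-0.045,0,0,0,0],[0,0,-0.045,0,0,0,0],[0,0,-0.045,0,0,0,0],[0,0,-0.045,0,0,0,0],[0,0,-0.04,0,0,0,0],[0,0,0,0,0,0,0],[0,0,0,0,0,0,0]]]'
python3 - <<'E'
from h import *
for n in("side","top"):
    cv2.imwrite(f"pics/{n}7.png",r.get_image(n))
a=cv2.imread("pics/side7.png")[60:260,140:440];b=cv2.imread("pics/top7.png")[80:280,140:440]
cv2.imwrite("pics/c7.png",cv2.resize(cv2.hconcat([a,b]),None,fx=1.33,fy=1.33))
E
```

```text
[array([0.51371287, 0.00996797]), array([0.47569653, 0.15255126])] 0.1784681958298194 91.42208666214106
time: 11.25
eef_pos: [0.7246, -0.218, 0.2913]
ee_rot: [-0.149, 0.989, -0.009, 0.0]
ft_force: [0.2, 0.9, 0.3]
width: 0.0004
```

View pics/c7.png

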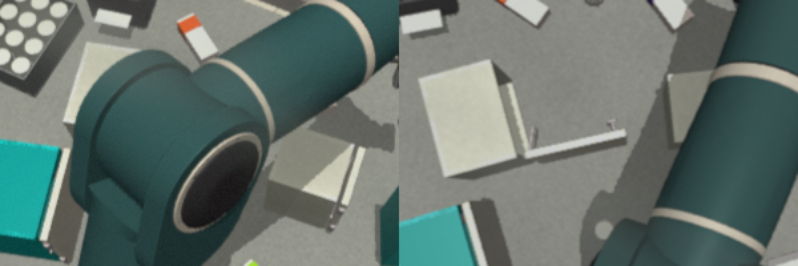

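The top view shows the wide door standing square out, from its hinge at crop (527,155) to its free end at (625,133). The side view shows the narrow door shut at crop (350,185). The arm touches nothing.

```bash
python3 -c "
from workcell import r
print(r.sign_off())"
```

```text
the job is handed in; nothing more can be done
None
```

The wide white cupboard is open. I pressed its door near the free edge until it reached its stop, it popped ajar, and I swung it round from the inside with the closed fingers.

- **Wide door:** the side camera put it at about 91° (1.6 rad), and the top view agreed by eye that it stands square to the box.
- **Narrow cupboard:** its door looked shut in the last side view.
- **Clear of everything:** the arm was at rest above the counter, with the wrist force at about 1 N, which is within its noise.
- **Limits:** the job took about 11 s. The highest wrist force I read was about 33 N, during the press, with the fingertips against the stop.

None of these checks failed or disagreed. I read the forces only at the end of each call, so a brief peak in between could have gone unseen.

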